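# Change over the air line in a tyre bay

### The job

Change the workshop air over on the three-valve manifold: first push the red knob fully home, which shuts its line, and then pull the yellow knob all the way out, which opens the other line. Leave the green knob pushed in, and let go of everything at the end.

Things in the scene. Friction and masses are not known exactly. Their poses are not given: they have to be found in the camera images.
- rack: Air manifold fixed to the bench: blue foot plate 160 (x) by 360 mm (y), with 3 grey valve blocks 110 mm apart along y, centred at x=0, in changing order; each 50 by 44 mm, top 100 mm over the bench. Origin: centre of the plate's underside, on the bench; x from the knobs to the back, z up. Every knob's centre lies at x = -65 mm fully home, -105 mm fully out; it slides level along x, at z = 85 mm.
- red_knob (a point): Centre of the red knob, a square block with rounded edges: 24 mm deep (x), 30 wide (y), 32 high, on a 12 mm spindle. Axes as the manifold's: +x is home, -x is out. Starts out. Home, it has 20 mm free behind it; 75 mm beside it are always free. A spring hump at mid-stroke resists with up to about 7 N, friction included; past it the knob snaps on to that end of its 40 mm stroke.
- yellow_knob (a point): Centre of the yellow knob: same shape, size, axes, 40 mm stroke and detents as the red one. It starts home (pushed in).
- green_knob (a point): Centre of the green knob: same shape, size, axes, stroke and detents as the red one. It starts home and is to stay so.

How it is judged:
By the outcome, as a careful person would: the job done as asked, in the order asked, and still so for the second after the job is handed in, with the robot touching nothing.
It also fails if it takes over 48 s, if anything falls off the work surface, if the arm or the gripper's body presses on something with over 40 N, if the wrist force passes 120 N, or if a joint passes its speed limit or range.

### The arm

A 6-joint arm with a two-finger parallel gripper is mounted at the origin on the work surface. World frame = base frame: x ahead of the robot, y to its left, z up, the work surface at z = 0. Lengths are in m, angles in rad, forces in N, time in s.
With the tool pointing down it reaches from about 0.225 to 0.875 m from the base axis. Payload 3.4 kg.
Tool frame: the origin (TCP) lies on the centre line of the jaws, within the pads' length; the fingertips stand 17 mm ahead of it and the grasp point (between the pads) lies 2 mm behind it; z points along the fingers, y is the line along which they close (so a half turn about z gives the same grasp; the last joint's range is limited). The gripper opens to 85 mm and grips with 20 to 120 N. Pads are 22 mm wide; open, the fingers measure 114 mm over their backs; the gripper's body (76 mm by 85 mm) begins 54 mm behind the grasp point. The pads swing forward as they close: fully open they stand 13 mm farther back than shut.
Start: joints at [-1.328, 0.276, 1.505, -0, 1.361, -0.121], TCP at [0.205, -0.537, 0.248] pointing down, gripper open.
Joint ranges: [-2.89, 2.89], [-0.75, 2.08], [0.22, 2.7], [-1.18, 4.32], [0.11, 2.71], [-2.7, 2.7]. Speed limits (rad/s): [2.57, 2.57, 3.14, 3.14, 3.14, 3.14].

### API

Orientations are given as a unit quaternion [w, x, y, z].
In Python, from rig import manip gives the robot as it stands.
- The arm moves only by the tool move_arm, never from a script. Its argument "steps" is one flat list of numbers, 7 for each row, row after row: the turn, a rotation vector about the world's x, y, z normalised to -1 to 1, where 1 is 360 degrees, then the shift along the world's x, y, z normalised to -1 to 1, where 1 is 1 m, then the opening, from -1 (shut) to 1 (fully open). A call has exactly 10 rows; each row is the pose to reach, as a shift and turn from the pose commanded when the call began, turning the shorter way round; what a row does not reach only later rows make up. A row lasts 1/10 s, in which the tool goes at most 50 mm and 8.59 degrees, less where a joint would pass 70% of its speed; a pose out of reach is approached as far as the arm can. A call with a number of a shift or a turn outside -1 to 1 is refused whole. A call with a gripper value outside its range is refused whole. The fingers move at their own pace and stop on an object; "squeeze" is the grip in N (left out, the last holds). Time passes only in rows, so rows that repeat a pose let the fingers close, or fill a call up. It gives the time, the measured TCP pose, the force, the opening and the grip force at its end, in the units of the state.
- manip.get_state(): the state, without advancing time (a new reading comes with each control period).
- manip.get_image(name): name is "side" or "top"; returns a dict with "pixels" (480x640x3 uint8, blue, green, red), "fx", "fy", "cx", "cy" (pixels), "R" (3x3) and "t" (3): a world point X has camera coordinates R X + t. Camera axes: x right, y down, z forward; pixel columns grow to the right and rows downward; lengths in m; the calibration is good to about 2 mm. A picture is of the moment at which its call begins. There is no depth.
- manip.sign_off(): hands the job in; it is judged then, once.
The state is a dict: "clock": time; "qpos": joint angles; "qd": joint speeds; "effort": joint torques, N m; "position": TCP position; "ee_rot": TCP orientation; "contact_force": force on the tool from outside, world axes, zero at the start; "moment": the same for the moment, N m; "width": finger opening in m; "gripper_force": force on a finger pad.
Only numpy, scipy, OpenCV 4.12 (cv2) and the standard library are available. Lean on these libraries where they do the work, as an engineer would, in place of code of your own. Each camera call takes 0.05 s, during which the arm holds its last target. There are 200 camera calls.

## Working session

There is one attempt and no reset: what is moved stays moved. The work goes in short steps, Python scripts to look and compute and a tool call to move; the robot and the scene stay as the last step left them, time stands still between calls to the robot, and variables do not carry over. Pictures are saved under pics/ and viewed, at most 10 in all, crops included, and the job is handed in when it is done.

Besides the shell and the picture viewer there is one more tool, called after "Emit:" as name(argument=value, ...) on one line, values as JSON. move_arm: Moves the arm, as the interface text tells. Scaled input: -1 to 1 covers 1 m each way for a shift and 360 degrees each way for a turn. Its arguments: {"type":"object","properties":{"steps":{"type":"array"},"squeeze":{"type":"number"}},"required":["steps"]}

```bash
mkdir -p pics; python3 - <<'E'
from rig import manip
import cv2,numpy as np
for n in("top","side"):
    i=manip.get_image(n); cv2.imwrite(f"pics/{n}0.png",i["pixels"]); print(n,i["fx"],i["cx"],i["cy"],np.round(i["R"],3).tolist(),np.round(i["t"],3))
s=manip.get_state();print(s)
E
```

```text
top 466.702146756677 322.0093449976408 243.37033120960288 [[-0.028, -0.999, 0.029], [-0.994, 0.024, -0.108], [0.107, -0.032, -0.994]] [0.034 0.607 0.66 ]
side 621.5976106729358 311.75255515944775 231.07706656055512 [[-0.673, -0.74, -0.011], [-0.337, 0.321, -0.885], [0.658, -0.592, -0.465]] [0.427 0.299 0.408]
{'clock': 0.1, 'qpos': array([-1.32799389e+00,  2.76532765e-01,  1.50596259e+00, -6.53941479e-06,
        1.36070850e+00, -1.20996055e-01]), 'qd': array([ 0.00042432, -0.00086182, -0.00399878, -0.00075704, -0.00078408,
        0.00074341]), 'effort': array([ 1.02061753e-03, -4.17698228e+01, -2.46405298e+01, -1.17775944e-04,
        5.82668436e-03, -9.23360460e-06]), 'position': array([ 0.20449265, -0.53695472,  0.24754312]), 'ee_rot': array([-8.03915852e-04,  9.83501454e-01,  1.80898426e-01, -5.22248705e-05]), 'contact_force': array([-0.64045329,  0.23780645, -0.31269026]), 'moment': array([0.05847278, 0.0140319 , 0.03440613]), 'gripper_force': 0.0, 'width': 0.08533698686305904}
```

View pics/top0.png

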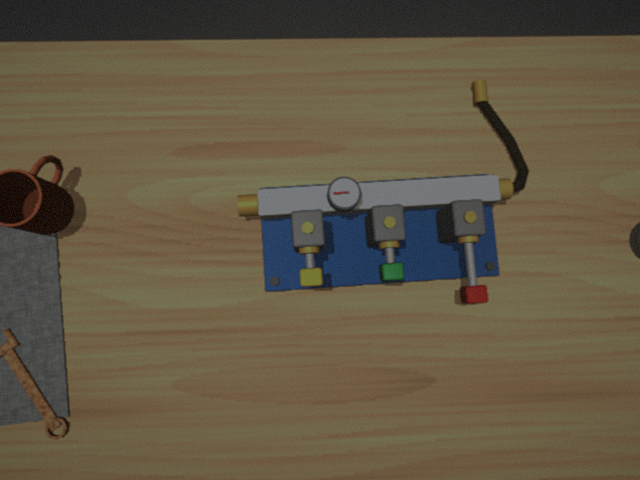

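View pics/side0.png

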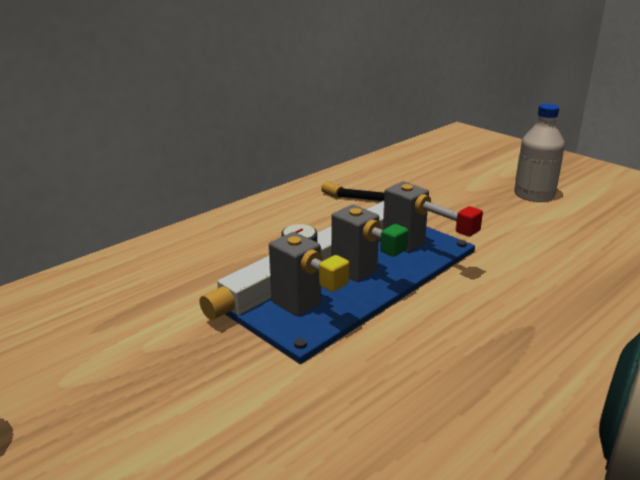

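The top view shows yellow (311,277) and green (392,271) home, and red (475,294) out. The side view agrees, with yellow at (334,272), green at (395,239) and red at (469,221).

```bash
cat > h.py <<'E'
from rig import manip
import cv2,numpy as np
HUE={"red":[(0,6),(174,180)],"yellow":[(24,34)],"green":[(50,75)]}
SEED={"top":{"yellow":(311,277),"green":(392,271),"red":(475,294)},"side":{"yellow":(334,272),"green":(395,239),"red":(469,221)}}
def ray(i,u,v):
    R=np.array(i["R"]);t=np.array(i["t"])
    d=R.T@np.array([(u-i["cx"])/i["fx"],(v-i["cy"])/i["fy"],1]);return -R.T@t,d/np.linalg.norm(d)
def plane(i,u,v,z):
    o,d=ray(i,u,v);return o+d*(z-o[2])/d[2]
def tri(rs):
    A=sum(np.eye(3)-np.outer(d,d) for o,d in rs);b=sum((np.eye(3)-np.outer(d,d))@o for o,d in rs)
    p=np.linalg.solve(A,b);return p,max(np.linalg.norm(np.cross(p-o,d)) for o,d in rs)
def blob(i,c,seed,r=60):
    h=cv2.cvtColor(i["pixels"],cv2.COLOR_BGR2HSV);m=np.zeros(h.shape[:2],np.uint8)
    for a,b in HUE[c]: m|=cv2.inRange(h,(a,150,70),(b,255,255))
    n,l,s,ce=cv2.connectedComponentsWithStats(m)
    k=[j for j in range(1,n) if s[j,4]>60 and np.hypot(*(ce[j]-seed))<r]
    if not k:return None
    j=max(k,key=lambda j:s[j,4])
    hull=cv2.convexHull(np.argwhere(l==j)[:,::-1].astype(np.int32))
    M=cv2.moments(hull);return (M["m10"]/M["m00"],M["m01"]/M["m00"]),s[j]
def knobs():
    I={n:manip.get_image(n) for n in("top","side")};o={}
    for c in HUE:
        b={n:blob(I[n],c,SEED[n][c]) for n in I}
        print(c,{n:(b[n] and (np.round(b[n][0],1).tolist(),b[n][1].tolist())) for n in b})
        if all(b.values()):
            o[c]=tri([ray(I[n],*b[n][0]) for n in I]);print("  ",np.round(o[c][0],4),round(o[c][1],4))
    return I,o
E
python3 - <<'E'
from h import *
I,o=knobs()
i=I["top"];h=cv2.cvtColor(i["pixels"],cv2.COLOR_BGR2HSV)
m=cv2.inRange(h,(100,120,40),(125,255,255));m[:,:250]=0;m[:,510:]=0
# front edge: lowest blue pixel per column; z of plate top unknown (~10mm)
P=[];cols=[c for c in range(270,492) if m[:,c].any() and not(295<c<328 or 378<c<408 or 455<c<492)]
for c in cols: P.append([c,np.where(m[:,c])[0].max()])
P=np.array(P,float)
for z in(0.005,.012):
    W=np.array([plane(i,u,v+.5,z)[:2] for u,v in P]);vx,vy,x,y=cv2.fitLine(W.astype(np.float32),cv2.DIST_HUBER,0,.001,.001).ravel()
    print("front edge yaw deg",np.degrees(np.arctan2(-vx,vy)) if vy>0 else np.degrees(np.arctan2(vx,-vy)),x,y)
print("yg yaw",[np.degrees(np.arctan2(-(d)[0],d[1])) for d in [o["yellow"][0]-o["green"][0]]],np.linalg.norm(o["yellow"][0]-o["green"][0]))
E
```

```text
red {'top': ([476.2, 294.1], [465, 286, 23, 18, 343]), 'side': ([467.7, 217.5], [457, 206, 26, 27, 363])}
   [ 0.5285 -0.1864  0.0898] 0.0012
yellow {'top': ([311.1, 276.8], [301, 268, 21, 18, 167]), 'side': ([333.6, 261.8], [320, 255, 28, 15, 255])}
   [0.5565 0.036  0.0996] 0.0003
green {'top': None, 'side': ([394.3, 230.3], [382, 224, 26, 14, 219])}
front edge yaw deg 2.4039848 0.5491487 -0.08649583
front edge yaw deg 2.4039917 0.54900163 -0.085255176Traceback (most recent call last):
  File "<stdin>", line 12, in <module>
KeyError: 'green'
```

```bash
sed -i 's/(50,75)/(45,85)/; s/(24,34)/(22,36)/; s/(a,150,70),(b,255,255)/(a,165,35),(b,255,255)/' h.py
python3 - <<'E'
from h import *
I,o=knobs()
for a,b in(("yellow","green"),):
    if a in o and b in o:
        d=o[a][0]-o[b][0];print(np.degrees(np.arctan2(-d[0],d[1])),np.linalg.norm(d))
h=cv2.cvtColor(I["side"]["pixels"],cv2.COLOR_BGR2HSV)
for p in((334,280),(395,246),(469,226)):print(h[p[1],p[0]])
h=cv2.cvtColor(I["top"]["pixels"],cv2.COLOR_BGR2HSV)
for p in((311,273),(311,283),(392,270),(392,278)):print(h[p[1],p[0]])
E
```

```text
red {'top': ([475.1, 294.2], [463, 286, 25, 18, 356]), 'side': ([468.8, 220.4], [456, 206, 27, 30, 597])}
   [ 0.5277 -0.1872  0.0852] 0.0003
yellow {'top': None, 'side': ([333.5, 272.3], [319, 255, 30, 36, 854])}
green {'top': None, 'side': ([393.9, 239.4], [381, 224, 27, 32, 680])}
[ 22 215  76]
[ 66 194  42]
[  1 237  70]
[ 32 150 119]
[ 31 144 122]
[ 65 139 103]
[ 65 133  96]
```

```bash
sed -i 's/(a,165,35)/(a,(115 if n_top(i) else 165) if c!="red" else 150,35)/' h.py; echo 'n_top=lambda i:i["R"][2][2]<-.8' >> h.py
python3 - <<'E'
from h import *
I,o=knobs()
y=o["yellow"][0];g=o["green"][0];r=o["red"][0]
d=y-g;print(np.degrees(np.arctan2(-d[0],d[1])),np.linalg.norm(d))
a=np.radians(2.4);ex=np.array([np.cos(a),np.sin(a),0]);ey=np.array([-ex[1],ex[0],0])
for n in o:print(n,ex@o[n][0],ey@o[n][0])
E
```

```text
red {'top': ([474.0, 294.1], [461, 286, 27, 18, 377]), 'side': ([468.8, 220.4], [456, 206, 27, 30, 598])}
   [ 0.5275 -0.1859  0.0857] 0.0002
yellow {'top': ([311.0, 276.6], [300, 268, 23, 18, 367]), 'side': ([333.5, 272.2], [319, 255, 30, 36, 854])}
   [0.557  0.0359 0.0855] 0.0005
green {'top': ([392.0, 271.1], [380, 262, 24, 19, 378]), 'side': ([393.9, 239.4], [381, 224, 27, 32, 678])}
   [ 0.5618 -0.075   0.0849] 0.0002
2.479755982180212 0.1109542342567036
red 0.5192051814303995 -0.20786177418038024
yellow 0.558001842829884 0.012519219274722725
green 0.5581562894929324 -0.09843341393298745
```

Emit:
move_arm(steps=[0,0,-0.0255,0.04,0.05,0,-1,0,0,-0.0512,0.08,0.1,0,-1,0,0,-0.0512,0.11,0.14,0,-1,0,0,-0.0512,0.14,0.18,0,-1,0,0,-0.0512,0.17,0.22,0,-1,0,0,-0.0512,0.2,0.26,0,-1,0,0,-0.0512,0.23,0.3,0,-1,0,0,-0.0512,0.26,0.348,0,-1,0,0,-0.0512,0.26,0.348,0,-1,0,0,-0.0512,0.26,0.348,0,-1], squeeze=40)

```text
clock: 1.4
position: [0.4667, -0.1855, 0.2485]
ee_rot: [-0.001, 1.0, 0.024, 0.001]
contact_force: [-1.3, -0.5, 0.6]
width: -0.0003
gripper_force: 0.0
```

Emit:
move_arm(steps=[0,0,0,0,0,-0.04,-1,0,0,0,0,0,-0.08,-1,0,0,0,0,0,-0.12,-1,0,0,0,0,0,-0.15,-1,0,0,0,0,0,-0.163,-1,0,0,0,0,0,-0.163,-1,0,0,0,0,0,-0.163,-1,0,0,0,0,0,-0.163,-1,0,0,0,0,0,-0.163,-1,0,0,0,0,0,-0.163,-1])

```text
clock: 2.4
position: [0.4651, -0.1898, 0.0863]
ee_rot: [0.001, 1.0, 0.021, 0.001]
contact_force: [0.3, -0.1, -0.5]
width: -0.0001
gripper_force: 0.0
```

```bash
python3 - <<'E'
from h import *
s=manip.get_state();print(s["position"],s["contact_force"])
I={n:manip.get_image(n)["pixels"] for n in("top","side")}
cv2.imwrite("pics/a.png",np.hstack([cv2.resize(I["top"][140:440,300:600],(400,400)),cv2.resize(I["side"][80:380,300:600],(400,400))]))
E
```

```text
[ 0.46506357 -0.1897566   0.08625338] [ 0.3313138  -0.14989811 -0.49062711]
```

View pics/a.png

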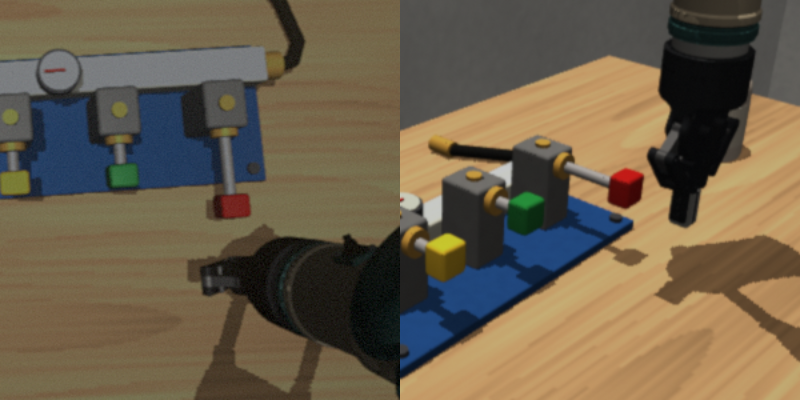

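The shut fingers stand in front of the red knob, at about (218,278) against the knob's (232,206) in the left crop. The height is right, so I'm pushing along the rack's x.

Emit:
move_arm(steps=[0,0,0,0.02,0.001,0,-1,0,0,0,0.03,0.0015,0,-1,0,0,0,0.037,0.0015,0,-1,0,0,0,0.044,0.002,0,-1,0,0,0,0.051,0.002,0,-1,0,0,0,0.058,0.0025,0,-1,0,0,0,0.065,0.003,0,-1,0,0,0,0.072,0.003,0,-1,0,0,0,0.079,0.0035,0,-1,0,0,0,0.079,0.0035,0,-1])

```text
clock: 3.5
position: [0.5441, -0.1858, 0.0851]
ee_rot: [-0.0, 1.0, 0.021, -0.0]
contact_force: [-0.3, -0.0, 0.8]
width: -0.0001
gripper_force: 0.3
```

```bash
python3 - <<'E'
from h import *
I,o=knobs()
E
```

```text
red {'top': ([468.7, 264.1], [458, 257, 26, 17, 297]), 'side': ([440.8, 212.6], [432, 199, 19, 27, 393])}
   [ 0.5691 -0.1812  0.0842] 0.0003
yellow {'top': ([311.0, 276.7], [300, 268, 23, 18, 370]), 'side': ([333.5, 272.2], [319, 255, 30, 36, 855])}
   [0.557  0.0358 0.0854] 0.0005
green {'top': ([392.2, 271.2], [381, 262, 23, 19, 376]), 'side': ([393.9, 239.5], [381, 224, 27, 32, 673])}
   [ 0.5617 -0.0751  0.0848] 0.0001
```

Emit:
move_arm(steps=[0,0,0,0.002,0,0,-1,0,0,0,0.004,0,0,-1,0,0,0,0.005,0,0,-1,0,0,0,0.005,0,0,-1,0,0,0,-0.01,0,0,-1,0,0,0,-0.04,-0.002,0,-1,0,0,0,-0.08,-0.004,0,-1,0,0,0,-0.08,-0.004,0.04,-1,0,0,0,-0.08,-0.004,0.08,-1,0,0,0,-0.08,-0.004,0.08,-1])

```text
clock: 4.6
position: [0.467, -0.1918, 0.1706]
ee_rot: [0.003, 1.0, 0.021, 0.006]
contact_force: [0.9, -0.7, -0.2]
width: 0.0003
gripper_force: 0.0
```

```bash
python3 - <<'E'
from h import *
I,o=knobs()
a=np.radians(2.45);ex=np.array([np.cos(a),np.sin(a),0]);ey=np.array([-ex[1],ex[0],0])
for n in o:print(n,ex@o[n][0],ey@o[n][0])
E
```

```text
red {'top': ([471.1, 264.9], [458, 256, 27, 18, 394]), 'side': ([443.9, 211.5], [432, 198, 25, 28, 565])}
   [ 0.5674 -0.1847  0.0852] 0.0003
yellow {'top': ([311.0, 276.7], [300, 268, 23, 18, 367]), 'side': ([333.5, 272.3], [319, 255, 30, 36, 856])}
   [0.5569 0.0359 0.0854] 0.0005
green {'top': ([392.2, 271.2], [381, 262, 23, 19, 374]), 'side': ([393.9, 239.5], [381, 224, 27, 32, 677])}
   [ 0.5618 -0.0751  0.0848] 0.0001
red 0.5589745987854773 -0.20874821711161226
yellow 0.5579581648725973 0.012029566473571564
green 0.5580694819868094 -0.09903201725252288
```

Emit:
move_arm(steps=[0,0,0,0,0.03,0.025,0.5,0,0,0,0.02,0.07,0.025,0.5,0,0,0,0.04,0.11,0.025,0.5,0,0,0,0.06,0.15,0.025,0.5,0,0,0,0.08,0.19,0.025,0.5,0,0,0,0.093,0.2255,0.025,0.5,0,0,0,0.093,0.2255,0.025,0.5,0,0,0,0.093,0.2255,0.025,0.5,0,0,0,0.093,0.2255,0.025,0.5,0,0,0,0.093,0.2255,0.025,0.5])

```text
clock: 5.7
position: [0.556, 0.0345, 0.1898]
ee_rot: [0.0, 1.0, 0.02, -0.001]
contact_force: [0.1, 0.7, -0.2]
width: 0.064
gripper_force: 0.0
```

```bash
python3 - <<'E'
from h import *
for k in range(3):
    s=manip.get_state();print(s["position"],s["width"])
    I={n:manip.get_image(n)["pixels"] for n in("top","side")}
cv2.imwrite("pics/b.png",np.hstack([cv2.resize(I["top"][140:440,200:500],(400,400)),cv2.resize(I["side"][80:380,200:500],(400,400))]))
E
```

```text
[0.55599885 0.03445921 0.1898154 ] 0.06403727312465012
[0.55624598 0.03449987 0.19025259] 0.0642920030635531
[0.55642812 0.03473951 0.19045603] 0.0639283841319411
```

View pics/b.png

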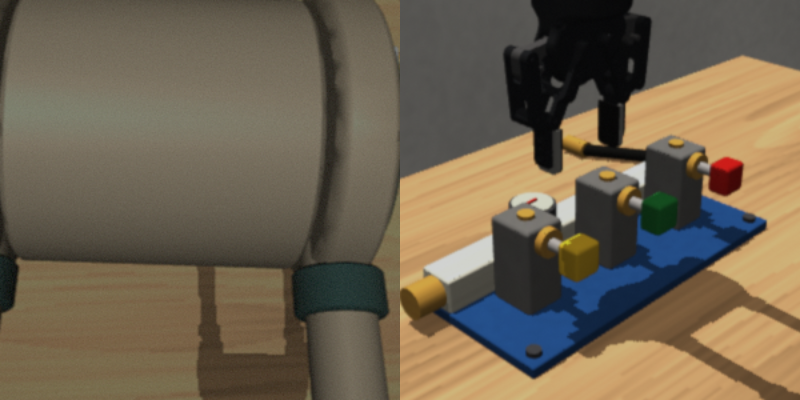

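The open fingers straddle the yellow knob's position in the side crop (knob at (578,257)). The green knob at (658,214) and the red at (726,176) are untouched. Descending now.

Emit:
move_arm(steps=[0,0,0,0,0.001,-0.03,0.5,0,0,0,0,0.001,-0.055,0.5,0,0,0,0,0.001,-0.07,0.5,0,0,0,0,0.001,-0.085,0.5,0,0,0,0,0.001,-0.095,0.5,0,0,0,0,0.001,-0.105,0.5,0,0,0,0,0.001,-0.107,0.5,0,0,0,0,0.001,-0.107,0.5,0,0,0,0,0.001,-0.107,0.5,0,0,0,0,0.001,-0.107,0.5])

```text
clock: 7.0
position: [0.5571, 0.0366, 0.084]
ee_rot: [0.0, 1.0, 0.021, 0.001]
contact_force: [0.6, 0.4, -0.1]
width: 0.0641
gripper_force: 0.0
```

Emit:
move_arm(steps=[0,0,0,0,0,0,0,0,0,0,0,0,0,-0.2,0,0,0,0,0,0,-0.4,0,0,0,0,0,0,-0.6,0,0,0,0,0,0,-0.6,0,0,0,0,0,0,-0.6,0,0,0,0,0,0,-0.6,0,0,0,0,0,0,-0.6,0,0,0,0,0,0,-0.6,0,0,0,0,0,0,-0.6], squeeze=40)

```text
clock: 8.0
position: [0.557, 0.0362, 0.0838]
ee_rot: [0.0, 1.0, 0.021, 0.001]
contact_force: [0.8, -3.3, 5.9]
width: 0.0297
gripper_force: 41.7
```

```bash
python3 - <<'E'
from h import *
s=manip.get_state();print(s["position"],s["width"],s["contact_force"],s["gripper_force"])
I={n:manip.get_image(n)["pixels"] for n in("side",)}
cv2.imwrite("pics/c.png",cv2.resize(I["side"][130:380,220:520],(600,500)))
E
```

```text
[0.55703775 0.03624126 0.0837628 ] 0.029745427838676085 [ 0.80534847 -3.26323457  5.92613382] 41.728384494781494
```

View pics/c.png

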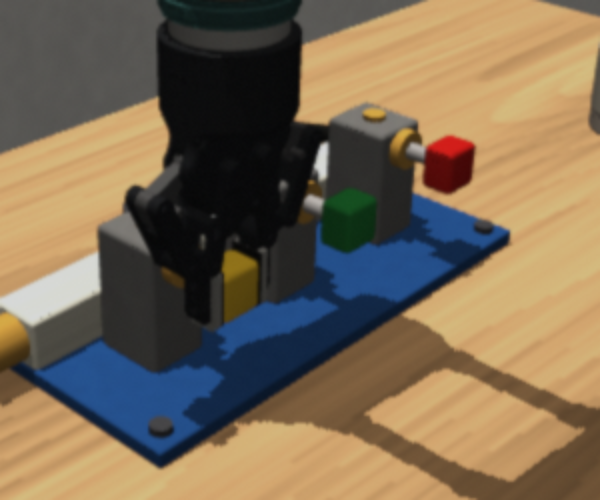

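The yellow knob (about (240,285)) is gripped at 30 mm, with green (349,220) and red (449,164) untouched. Pulling it out now.

Emit:
move_arm(steps=[0,0,0,-0.005,0,0,-0.6,0,0,0,-0.01,-0.0005,0,-0.6,0,0,0,-0.015,-0.0005,0,-0.6,0,0,0,-0.02,-0.001,0,-0.6,0,0,0,-0.025,-0.001,0,-0.6,0,0,0,-0.03,-0.001,0,-0.6,0,0,0,-0.035,-0.0015,0,-0.6,0,0,0,-0.039,-0.0015,0,-0.6,0,0,0,-0.042,-0.002,0,-0.6,0,0,0,-0.042,-0.002,0,-0.6])

```text
clock: 9.05
position: [0.5176, 0.0345, 0.0838]
ee_rot: [0.0, 1.0, 0.021, 0.004]
contact_force: [7.5, -2.2, -0.7]
width: 0.0294
gripper_force: 41.0
```

Emit:
move_arm(steps=[0,0,0,0,0,0,-0.2,0,0,0,0,0,0,0.2,0,0,0,0,0,0,0.5,0,0,0,0,0,0,0.5,0,0,0,0,0,0,0.5,0,0,0,0,0,0.02,0.5,0,0,0,0,0,0.05,0.5,0,0,0,0,0,0.09,0.5,0,0,0,0,0,0.13,0.5,0,0,0,0,0,0.13,0.5])

```text
clock: 10.05
position: [0.518, 0.0345, 0.219]
ee_rot: [0.0, 1.0, 0.021, 0.006]
contact_force: [-0.1, -0.9, 0.5]
width: 0.064
gripper_force: 0.0
```

Emit:
move_arm(steps=[0,0,0,-0.04,0,0,0.5,0,0,0,-0.08,0,0,0.5,0,0,0,-0.1,-0.04,0,0.5,0,0,0,-0.12,-0.08,0,0.5,0,0,0,-0.14,-0.12,0,0.5,0,0,0,-0.15,-0.16,0,0.5,0,0,0,-0.15,-0.2,0,0.5,0,0,0,-0.15,-0.24,0,0.5,0,0,0,-0.15,-0.24,0,0.5,0,0,0,-0.15,-0.24,0,0.5])

```text
clock: 11.05
position: [0.3639, -0.2055, 0.2125]
ee_rot: [-0.001, 1.0, 0.02, -0.001]
contact_force: [-1.4, 0.5, 0.2]
width: 0.0639
gripper_force: 0.0
```

```bash
python3 - <<'E'
from h import *
I,o=knobs()
a=np.radians(2.45);ex=np.array([np.cos(a),np.sin(a),0])
for n in o:print(n,ex@o[n][0])
cv2.imwrite("pics/d.png",np.hstack([cv2.resize(I["top"]["pixels"],(400,300)),cv2.resize(I["side"]["pixels"],(400,300))]))
E
```

```text
red {'top': ([471.0, 265.2], [458, 257, 27, 18, 393]), 'side': ([443.9, 211.5], [432, 198, 25, 28, 564])}
   [ 0.567  -0.1843  0.0855] 0.0002
yellow {'top': ([312.7, 306.2], [301, 297, 24, 19, 402]), 'side': ([359.4, 285.0], [345, 267, 30, 38, 893])}
   [0.5171 0.0346 0.0862] 0.0005
green {'top': ([392.3, 271.2], [381, 262, 23, 19, 373]), 'side': ([393.9, 239.4], [381, 224, 27, 32, 680])}
   [ 0.5618 -0.0752  0.0849] 0.0001
red 0.5585879056164937
yellow 0.518135968060961
green 0.5580346069741844
```

View pics/d.png

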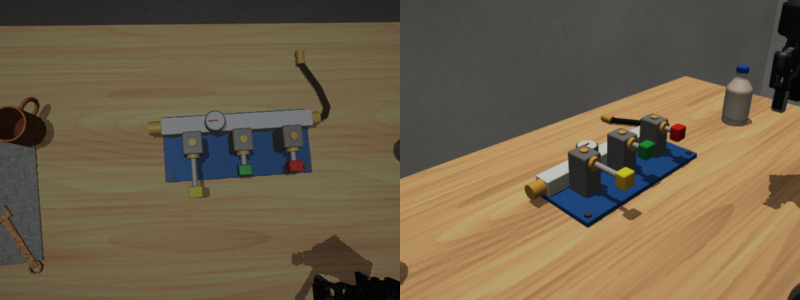

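The picture shows yellow fully out (196,191), with red (295,166) and green (245,170) home. The arm is clear of everything.

```bash
python3 -c "
from rig import manip
print(manip.sign_off())"
```

```text
the job is handed in; nothing more can be done
None
```

The job is handed in at about 11 s: the red knob was pushed home first, then the yellow pulled fully out (40 mm measured); the green stayed home, and the gripper is open and clear of everything.

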